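# Load the second shin bone into the specimen carrier and hold the carrier up level

### The job

Lay the loose shin bone, which lies by itself on the table, in the empty pair of foam cradles of the carrier, beside its partner, so that it rests across both notches; set it down, do not drop it. Then take the carrier by the middle of its wooden bar, lift it about 10 cm clear of the table without tipping it, and finish while holding it there, still and level, with both bones in their cradles. Leave the other things on the table alone.

Things in the scene. Friction and masses are not known exactly. Their poses are not given: they have to be found in the camera images.
- loose_bone_mid (a point): Middle of the shaft of the loose shin bone (brown dry animal tibia, 220 mm long), which starts lying on the bare table in any direction. On the shaft's axis, 15 mm above the table at the start; x along the bone, z up. Round shaft, 18 mm thick, straight for 74 mm either side of here. It balances near here and may be gripped firmly.
- loose_bone: The same bone by its body, about 0.12 kg: origin on its underside, 15 mm below the shaft's middle. Past the straight shaft it widens to a 46 x 28 mm knee end (-x) and a 34 x 22 mm ankle end (+x). It may lie either way round, and turned about its own axis, in the cradles.
- packed_bone_mid (a point): Middle of the shaft of the partner bone, same shape and size, already lying in the full cradles of the carrier; axes as for the loose bone.
- empty_cradles (a point): Where the middle of the loose bone's shaft lies when seated: 50 mm above the carrier's underside. x along the bone's line (carrier's length), z up. Two dark foam cradles 20 mm thick stand at x = -50 and +50 mm, 80 mm clear between them. V notches, 45 degree sides, 40 mm wide at the top: bottom 13 mm below this point, top edges 7 mm above. Bone may be off by 14 mm along x.
- full_cradles (a point): The same point for the partner bone, on the other side of the bar; same axes and cradles.
- bar (a point): Centre of the carrier's wooden carrying bar, to lift it by: 73 mm above the carrier's underside, axes parallel to the carrier's (x along the bar, z up). Flat-sided bar 20 mm wide (y), 22 mm high, 260 mm long between two end posts; its top, at 84 mm, is the highest part of the carrier. Empty cradles lie at y = -80 mm from it, full ones at y = +80 mm. Under it only the tray's floor.
- carrier: The loose white carrier, standing on the table in any direction: tray 290 mm long (x), 240 mm wide (y), floor 5 mm thick, rim 25 mm high, two foam cradles on each side of the bar. About 0.38 kg, 0.6 kg with both bones, then balanced near the middle of the bar. Origin at the centre of its underside, z up.
- basin: Bystander: white plastic basin with bone fragments, 130 (x) x 200 (y) x 65 mm, open top; origin at the centre of its underside.
- glue: Bystander: small upright glue bottle, 28 mm in diameter, 75 mm high; origin at the centre of its underside.
- rib: Bystander: a thin curved rib lying on the table, about 150 mm across, 10 mm thick; origin on the table within its curve.
- caliper: Bystander: flat steel sliding caliper lying on the table, 230 mm long (x), about 75 mm wide over the jaws; origin at its middle.
Things that resemble listed ones, but are neither listed nor needed, are in the scene too. Leave any turquoise look-alike of the part that bears packed_bone_mid alone.

How it is judged (in metres and radians):
On the way, in this order (a step that is already met when the one before it is completed fails the run):
1. the loose bone lies across both notches of the empty cradles, let go and at rest, the carrier still standing on the table (x of loose_bone_mid in the frame of empty_cradles between -0.022 and 0.022 m and y of loose_bone_mid in the frame of empty_cradles between -0.01 and 0.01 m and z of loose_bone_mid in the frame of empty_cradles between -0.008 and 0.008 m and angle between the x axis of loose_bone_mid and the x axis of empty_cradles, either way round below 0.12 rad and contact force between the fingers and loose_bone below 0.05 N and linear speed of loose_bone below 0.03 m/s and height (world z) of carrier below 0.01 m), for 0.2 s.
2. the carrier is off the table, in the fingers (height (world z) of carrier above 0.03 m and contact force between the fingers and carrier above 1 N), for 0.1 s.
At the end, for the whole second after the job is handed in: The fingers hold the bar near its middle (within 60 mm); carrier 70 to 150 mm above the table, level within 0.09 rad, still, on nothing else; each bone across its two notches: shaft middle within 22 mm along, 10 mm across, 8 mm in height, parallel within 0.12 rad (height (world z) of carrier between 0.07 and 0.15 m and angle between carrier's own z axis and vertical below 0.09 rad and linear speed of carrier below 0.02 m/s and angular speed of carrier below 0.1 rad/s and contact force between the fingers and carrier above 1 N and distance between bar and the grasp point below 0.06 m and x of loose_bone_mid in the frame of empty_cradles between -0.022 and 0.022 m and y of loose_bone_mid in the frame of empty_cradles between -0.01 and 0.01 m and z of loose_bone_mid in the frame of empty_cradles between -0.008 and 0.008 m and angle between the x axis of loose_bone_mid and the x axis of empty_cradles, either way round below 0.12 rad and x of packed_bone_mid in the frame of full_cradles between -0.022 and 0.022 m and y of packed_bone_mid in the frame of full_cradles between -0.01 and 0.01 m and z of packed_bone_mid in the frame of full_cradles between -0.008 and 0.008 m and angle between the x axis of packed_bone_mid and the x axis of full_cradles, either way round below 0.12 rad and contact force between carrier and basin below 0.1 N and contact force between carrier and glue below 0.1 N and contact force between carrier and rib below 0.1 N and contact force between carrier and caliper below 0.1 N); the arm keeps its last pose, push and grip.
It fails at once if the loose bone is dropped (falls free at over 0.5 m/s, that is from more than about 13 mm) (contact force between the fingers and loose_bone below 0.05 N and linear speed of loose_bone above 0.5 m/s and height (world z) of carrier below 0.01 m).
It fails at once if the carrier is tipped by more than 0.25 rad (angle between carrier's own z axis and vertical above 0.25 rad).
It fails at once if the basin, glue bottle, rib or caliper is moved by more than 30 mm (distance of any of basin, glue, rib, caliper from where it was at the start of the episode above 0.03 m).
It also fails if it takes over 58 s, if anything falls off the work surface, if the arm or the gripper's body presses on something with over 40 N, if the wrist force passes 120 N, or if a joint passes its speed limit or range.

### The arm

A 6-joint arm with a two-finger parallel gripper is mounted at the origin on the work surface. World frame = base frame: x ahead of the robot, y to its left, z up, the work surface at z = 0. Lengths are in m, angles in degrees, forces in N, time in s.
With the tool pointing down it reaches from about 0.4 to 0.825 m from the base axis. Payload 7 kg.
Tool frame: the origin (TCP) lies midway between the tips of the shut fingers; the grasp point (between the pads) lies 19 mm behind it (r.grip_point_offset is the z of the grasp point in the tool frame, in m); z points along the fingers, y is the line along which they close (so a half turn about z gives the same grasp; the last joint's range is limited). The gripper opens to 88 mm and grips with 3 to 60 N. Pads are 19 mm wide; open, the fingers measure 130 mm over their backs; the gripper's body (78 mm by 193 mm) begins 47 mm behind the grasp point.
Start: joints at [-54.368, 20.546, 0.682, 0, -70.136, -16.507], TCP at [0.221, -0.638, 0.227] pointing down, gripper open.
Joint ranges: [-176.03, 176.03], [-82.01, 121.73], [-58.28, 71.71], [-173.87, 95.51], [-174.79, -0.11], [-173.66, 173.66]. Speed limits (degrees/s): [136.94, 136.94, 172.46, 180, 180, 180].

### API

Orientations are given as [roll, pitch, yaw] about the fixed x, y, z axes, in that order (R = Rz(yaw) Ry(pitch) Rx(roll)).
In Python, from plant import r, viewer, recognise, outline_of, pinpoint gives the robot as it stands.
- The arm moves only by the tool move_arm, never from a script. Its argument "targets" is a list of rows, each a list of 2 entries, a list of its own where there are three numbers: the shift along the tool's x, y, z in cm, then the turn, a rotation vector about the tool's x, y, z in rad. A call has 1 to 5 rows; each row is the pose to reach, as a shift and turn from the pose commanded when the call began, along the tool's axes at that moment; what a row does not reach only later rows make up. A row lasts 1/8 s, in which the tool goes at most 62.5 mm and 10.7 degrees, less where a joint would pass 70% of its speed; a pose out of reach is approached as far as the arm can. A call with a gripper value outside its range is refused whole. "jaw" is the finger opening in cm, from 0 to 8.76, set as the call begins (left out, the last holds). The fingers move at their own pace and stop on an object; "squeeze" is the grip in N (left out, the last holds). Time passes only in rows, so rows that repeat a pose let the fingers close. It gives the time, the measured TCP pose, the force, the opening and the grip force at its end, in the units of the state.
- r.get_state(): the state, without advancing time (a new reading comes with each control period).
- viewer.capture(name): name is "scene" or "side" or "wrist"; returns a dict with "image" (480x640x3 uint8, blue, green, red), "intrinsics" (3x3 intrinsics, pixels), "camera_from_world" (4x4, takes a point from world to camera coordinates). Camera axes: x right, y up, looking along -z (the intrinsics and any distortion apply to the point x, -y, -z); pixel columns grow to the right and rows downward; lengths in m; the calibration is good to about 2 mm. The wrist camera is an equidistant fisheye: a pixel r from the principal point sees the ray r / f radians off the axis. A picture is of the moment at which its call begins. There is no depth.
- r.close_job(): hands the job in; it is judged then, once.
Trained networks look in the newest picture that a camera, given by its name, has taken for a name from the list of things; names that differ only in an ending like _2 or _b are one class to them, and where a whole thing is asked for, a point or a joint stands for the part that bears it (a point fixed in the world has none). Each returns a list of dicts, best first, with "score" (0 to 1); they miss things now and then, are a little off and sometimes report something else, mostly with a low value. They report only what shows in the picture. A call takes as long as a camera call. They do not tell look-alikes from the thing itself.
- recognise(label, camera): "box" ([left, top, right, bottom] in pixels, round what is visible of it).
- outline_of(label, camera): "mask" (480x640 bool, what is visible of it) and "box" ([left, top, right, bottom] in pixels, round what is visible of it).
- pinpoint(label, camera): "location" ([row, column] in pixels: a listed point, or the origin of a listed thing).
The state is a dict: "time_s": time; "joints": joint angles; "qd": joint speeds; "joint_torque": joint torques, N m; "tcp_pos": TCP position; "eef_rot": TCP orientation; "contact_force": force on the tool from outside, world axes, zero at the start; "moment": the same for the moment, N m; "gripper_width": finger opening in m; "gripper_force": force on a finger pad.
Only numpy, scipy, OpenCV 4.12 (cv2) and the standard library are available. Lean on these libraries where they do the work, as an engineer would, in place of code of your own. Each camera call takes 0.05 s, during which the arm holds its last target. There are 200 camera calls.

## Working session

There is one attempt and no reset: what is moved stays moved. The work goes in short steps, Python scripts to look and compute and a tool call to move; the robot and the scene stay as the last step left them, time stands still between calls to the robot, and variables do not carry over. Pictures are saved under pics/ and viewed, at most 10 in all, crops included, and the job is handed in when it is done.

Besides the shell and the picture viewer there is one more tool, called as name(argument=value, ...) on one line, values as JSON. move_arm: Moves the arm, as the interface text tells. Its arguments: {"type":"object","properties":{"targets":{"type":"array","items":{"type":"array"}},"jaw":{"type":"number"},"squeeze":{"type":"number"}},"required":["targets"]}

```bash
mkdir -p pics
cat > h.py <<'E'
import numpy as np, cv2
from plant import r, viewer, recognise, outline_of, pinpoint
from scipy.spatial.transform import Rotation as Rn
def cap(n):
    c=viewer.capture(n); return c
def ray(c,px,fish=False):
    K=np.array(c["intrinsics"]);T=np.array(c["camera_from_world"])
    u,v=px; a=(u-K[0,2])/K[0,0]; b=(v-K[1,2])/K[1,1]
    if fish:
        t=np.hypot(a,b); s=np.sin(t)/t if t>1e-9 else 1
        d=np.array([a*s,-b*s,-np.cos(t)])
    else: d=np.array([a,-b,-1.])
    R=T[:3,:3]; return -R.T@T[:3,3], R.T@d/np.linalg.norm(d)
def onz(o,d,z): return o+d*(z-o[2])/d[2]
def tri(rs):
    A=np.zeros((3,3));b=np.zeros(3)
    for o,d in rs:
        P=np.eye(3)-np.outer(d,d);A+=P;b+=P@o
    x=np.linalg.solve(A,b); return x,[np.linalg.norm((np.eye(3)-np.outer(d,d))@(x-o)) for o,d in rs]
E
python3 - <<'E'
from h import *
ims=[]
for n in["scene","side","wrist"]:
    c=cap(n); cv2.imwrite(f"pics/{n}0.png",c["image"])
    print(n,ray(c,(320,240),n=="wrist"))
    for l in["loose_bone_mid","empty_cradles","full_cradles","bar","carrier","basin","glue","rib","caliper"]:
        Z=dict(loose_bone_mid=.015,empty_cradles=.05,full_cradles=.05,bar=.073).get(l,0)
        for p in pinpoint(l,n)[:4]:
            v,u=p["location"]; print(l,round(p["score"],2),(round(u),round(v)),onz(*ray(c,(u,v),n=="wrist"),Z).round(3))
print(r.get_state()["tcp_pos"],r.get_state()["eef_rot"])
E
```

```text
scene (array([ 1.68658593, -0.05713432,  1.1266275 ]), array([-0.72087954,  0.04566793, -0.69155414]))
loose_bone_mid 0.61 (367, 236) [0.522 0.191 0.015]
empty_cradles 0.65 (234, 229) [ 0.484 -0.293  0.05 ]
full_cradles 0.71 (276, 232) [ 0.513 -0.14   0.05 ]
full_cradles 0.22 (322, 300) [ 0.835 -0.     0.05 ]
bar 0.76 (252, 228) [ 0.511 -0.226  0.073]
carrier 0.74 (255, 243) [ 0.512 -0.224  0.   ]
basin 0.73 (231, 232) [ 0.445 -0.316  0.   ]
basin 0.7 (165, 248) [ 0.514 -0.55   0.   ]
glue 0.51 (440, 267) [0.679 0.424 0.   ]
rib 0.44 (454, 235) [0.523 0.52  0.   ]
rib 0.24 (254, 226) [ 0.416 -0.229  0.   ]
caliper 0.74 (322, 300) [0.793 0.005 0.   ]
side (array([0.48305967, 1.13968405, 0.78701191]), array([ 0.12503624, -0.84400024, -0.5215645 ]))
loose_bone_mid 0.74 (356, 300) [0.529 0.169 0.015]
empty_cradles 0.95 (384, 204) [ 0.48  -0.323  0.05 ]
empty_cradles 0.71 (376, 189) [ 0.515 -0.44   0.05 ]
full_cradles 0.73 (369, 230) [ 0.519 -0.141  0.05 ]
bar 0.82 (375, 213) [ 0.504 -0.211  0.073]
carrier 0.8 (378, 231) [ 0.492 -0.222  0.   ]
basin 0.93 (375, 190) [ 0.518 -0.54  -0.   ]
basin 0.35 (378, 231) [ 0.491 -0.222  0.   ]
glue 0.74 (282, 372) [0.669 0.431 0.   ]
glue 0.54 (378, 208) [ 0.498 -0.39   0.   ]
rib 0.79 (351, 423) [0.505 0.537 0.   ]
rib 0.4 (351, 307) [0.54  0.184 0.   ]
caliper 0.79 (270, 263) [0.796 0.022 0.   ]
caliper 0.34 (370, 229) [ 0.517 -0.231  0.   ]
wrist (array([ 0.15304491, -0.6598835 ,  0.38435113]), array([ 0.25239463,  0.09491953, -0.96295754]))
[ 0.22111403 -0.63772146  0.22657559] [ 1.79999977e+02 -1.21990508e-04 -1.60874601e+02]
```

```bash
python3 -c "
import cv2
for n in['scene','side']:
    i=cv2.imread(f'pics/{n}0.png')
    i=i[190:330,130:490] if n=='scene' else i[130:470,170:500]
    cv2.imwrite(f'pics/{n}c.png',cv2.resize(i,None,fx=2.2 if n=='scene' else 1.75,fy=2.2 if n=='scene' else 1.75,interpolation=2))"
```

```text
(no output)
```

View pics/scenec.png

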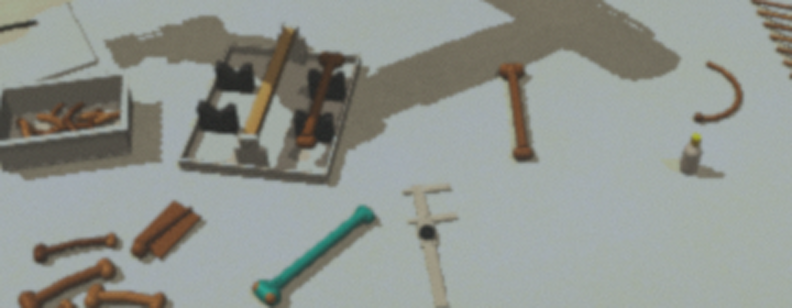

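View pics/sidec.png

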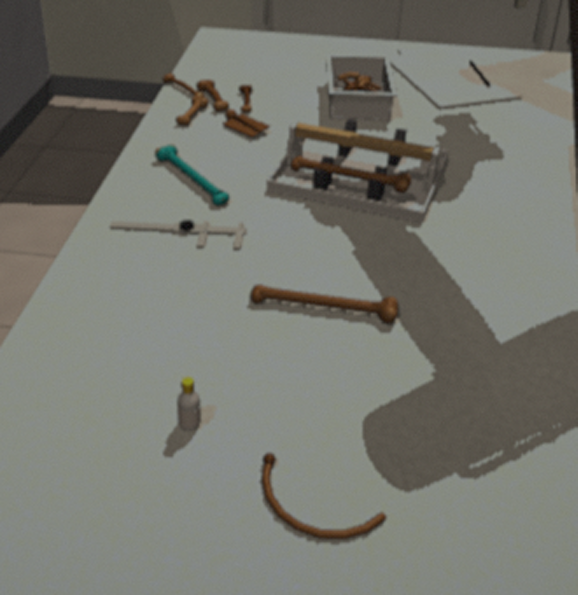

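The scene view shows the loose bone at crop (517,110), with the carrier, its partner bone and bar at (265,110). The turquoise look-alike at (315,255) and the caliper at (430,235) are well away from both. In the side view the loose bone lies at (325,302). I'll move up between the carrier and the bone for wrist views.

move_arm(targets=[[[-3.9,4.3,-2],[0,0,0.06]],[[-7.8,8.6,-4],[0,0,0.13]],[[-11.7,13,-6],[0,0,0.2]],[[-15.7,17.3,-8],[0,0,0.26]],[[-19.6,21.6,-10],[0,0,0.33]]], jaw=8.0)

```text
time_s: 2.12
tcp_pos: [0.336, -0.3677, 0.3275]
eef_rot: [-180.0, 0.0, -179.9]
contact_force: [1.6, -0.2, 0.0]
gripper_width: 0.0801
gripper_force: 0.0
```

```bash
cat >> h.py <<'E'
def look(n,labels,tag=None):
    c=cap(n); out={}
    if tag: cv2.imwrite(f"pics/{tag}.png",c["image"])
    for l in labels:
        Z=dict(loose_bone_mid=.015,empty_cradles=.05,full_cradles=.05,packed_bone_mid=.05,bar=.073).get(l,0)
        for p in pinpoint(l,n)[:3]:
            v,u=p["location"]; rr=ray(c,(u,v),n=="wrist"); out.setdefault(l,[]).append(rr)
            print(n,l,round(p["score"],2),(round(u),round(v)),onz(*rr,Z).round(3))
    return c,out
E
python3 - <<'E'
from h import *
look("wrist",["loose_bone_mid","empty_cradles","full_cradles","bar","carrier","packed_bone_mid"],"w1")
s=r.get_state();print(s["time_s"],s["tcp_pos"],s["eef_rot"])
E
```

```text
wrist empty_cradles 0.85 (367, 314) [ 0.486 -0.301  0.05 ]
wrist carrier 0.92 (413, 305) [ 0.499 -0.225  0.   ]
wrist packed_bone_mid 0.5 (432, 451) [ 0.767 -0.165  0.05 ]
2.475 [ 0.33504375 -0.36995983  0.32595944] [ 1.79971432e+02 -5.40612559e-02 -1.79820631e+02]
```

View pics/w1.png

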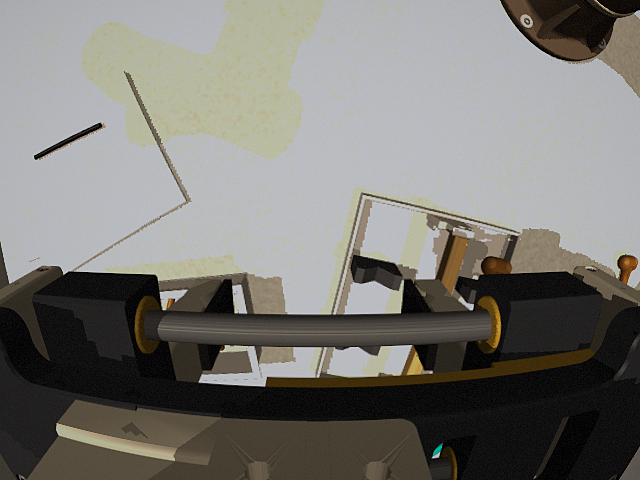

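The gripper hides everything on the tool's -x side. The carrier's near edge shows at (440,215) and its bar at (455,255). I need the tool to sit further out in x so the camera looks inward.

move_arm(targets=[[[-4.5,3.5,0],[0,0,0]],[[-9,7,0],[0,0,0]],[[-13.5,10.5,0],[0,0,0]],[[-18,14,0],[0,0,0]],[[-22,18,0],[0,0,0]]])

```text
time_s: 3.1
tcp_pos: [0.556, -0.1889, 0.3253]
eef_rot: [-180.0, -0.1, -179.9]
contact_force: [1.2, -1.2, 0.1]
gripper_width: 0.0795
gripper_force: 0.0
```

move_arm(targets=[[[-3,5,0],[0,0,0]],[[-5,10,0],[0,0,0]],[[-6,15,0],[0,0,0]],[[-6.5,17,0],[0,0,0]],[[-6.5,17,0],[0,0,0]]])

```text
time_s: 3.72
tcp_pos: [0.6195, -0.0184, 0.3254]
eef_rot: [-180.0, -0.1, -179.8]
contact_force: [-0.3, -0.7, 0.4]
gripper_width: 0.0802
gripper_force: 0.0
```

Run:
```python
from h import *
look("wrist",["loose_bone_mid","empty_cradles","full_cradles","bar","carrier","packed_bone_mid"],"w2")
s=r.get_state();print(s["time_s"],s["tcp_pos"],s["eef_rot"])
```

```text
wrist loose_bone_mid 0.91 (469, 132) [0.53  0.183 0.015]
wrist empty_cradles 0.57 (101, 101) [ 0.484 -0.296  0.05 ]
wrist bar 0.89 (142, 103) [ 0.497 -0.222  0.073]
wrist carrier 0.61 (164, 107) [ 0.496 -0.225  0.   ]
wrist carrier 0.39 (467, 135) [ 0.534  0.186 -0.   ]
wrist packed_bone_mid 0.81 (210, 114) [ 0.514 -0.144  0.05 ]
4.075 [ 0.61903853 -0.01948106  0.32674419] [ 1.79997752e+02  1.33583492e-02 -1.79865526e+02]
```

View pics/w2.png

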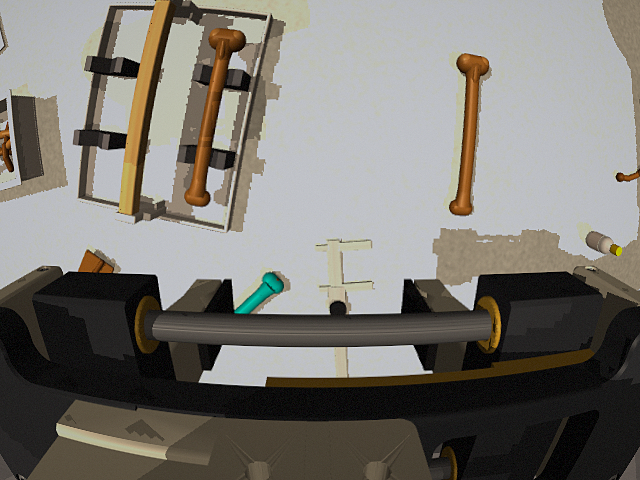

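The wrist view shows the loose bone from its knee end (472,65) to its ankle end (461,208). The carrier bar runs from (162,5) to (128,210), the partner bone is at (212,115), and the empty foam cradles are at (112,67) and (103,138). Next I'll measure the directions of both.

```bash
cat >> h.py <<'E'
def axis_of(label,n,z,near,c=None,i=None):
    """back-project the mask onto plane z, return min-area-rect centre, length, width, yaw(deg)"""
    c=c or cap(n)
    for o in outline_of(label,n):
        v,u=np.nonzero(o["mask"])
        P=np.array([onz(*ray(c,(a,b),n=="wrist"),z)[:2] for a,b in zip(u,v)])
        m=np.median(P,axis=0)
        if np.linalg.norm(m-near)>.08: continue
        w=np.linalg.svd(P-P.mean(0),full_matrices=False)[2][0]; w*=np.sign(w[0])
        # shaft only
        for _ in range(3):
            t=(P-m)@w; s=(P-m)@np.array([-w[1],w[0]]); mid=(t.max()+t.min())/2
            k=abs(t-mid)<.065; cf=np.polyfit(t[k],s[k],1)
            nw=w+cf[0]*np.array([-w[1],w[0]]); m=m+w*mid+np.array([-w[1],w[0]])*np.polyval(cf,mid); w=nw/np.linalg.norm(nw)
        t=(P-m)@w
        print(n,label,round(o["score"],2),"mid",m.round(4),"len",np.ptp(t).round(4),"yaw",np.degrees(np.arctan2(w[1],w[0])).round(2))
        return m,w
E
python3 - <<'E'
from h import *
L=["loose_bone_mid","bar","packed_bone_mid","empty_cradles"]
R={}
for n in["wrist","scene","side"]:
    c=cap(n)
    axis_of("loose_bone",n,.015,(.525,.18),c); axis_of("packed_bone_mid",n,.05,(.514,-.144),c)
    for l,q in zip(L,[(.525,.18),(.5,-.22),(.514,-.144),(.484,-.3)]):
        for p in pinpoint(l,n):
            v,u=p["location"]; rr=ray(c,(u,v),n=="wrist")
            if np.linalg.norm(onz(*rr,.04)[:2]-q)<.07: R.setdefault(l,[]).append(rr);break
for l in R:
    if len(R[l])>1: x,e=tri(R[l]); print(l,len(R[l]),x.round(4),np.round(e,4))
# bar edges in wrist image, back-projected at top z=.084
c=cap("wrist")
for z,px in[(.084,[(155,0),(121,208)]),(.084,[(172,0),(136,211)]),(.025,[(79,198),(228,231)]),(.025,[(79,198),(113,6)])]:
    a,b=[onz(*ray(c,p,True),z) for p in px]; print(a.round(4),b.round(4),np.degrees(np.arctan2(*(a-b)[1::-1])).round(2))
E
```

```text
wrist loose_bone 0.73 mid [0.5329 0.1816] len 0.2205 yaw -2.86
wrist packed_bone_mid 0.65 mid [ 0.5175 -0.1442] len 0.2199 yaw -11.97
scene loose_bone 0.73 mid [0.5341 0.1804] len 0.2337 yaw -3.43
side loose_bone 0.79 mid [0.5329 0.1758] len 0.2216 yaw -2.36
side packed_bone_mid 0.98 mid [ 0.5164 -0.1539] len 0.2163 yaw -11.94
loose_bone_mid 2 [0.5328 0.1832 0.015 ] [0.0018 0.0018]
bar 2 [ 0.4955 -0.23    0.0498] [0.0009 0.0009]
packed_bone_mid 2 [ 0.5208 -0.1497  0.0425] [0.0042 0.0042]
empty_cradles 2 [ 0.4846 -0.3039  0.0481] [0.0047 0.0047]
[ 0.3723 -0.2048  0.084 ] [ 0.6199 -0.2537  0.084 ] 168.84
[ 0.3762 -0.1829  0.084 ] [ 0.624  -0.2327  0.084 ] 168.64
[ 0.6137 -0.3619  0.025 ] [ 0.664  -0.1327  0.025 ] -102.37
[ 0.6137 -0.3619  0.025 ] [ 0.342 -0.299  0.025] -13.01
```

move_arm(targets=[[[2,5,2],[0,0,0.02]],[[4,10,5],[0,0,0.04]],[[6,15,9],[0,0,0.05]],[[8,19,13],[0,0,0.05]],[[8.6,20.1,17],[0,0,0.05]]], jaw=6.0)

```text
time_s: 5.8
tcp_pos: [0.5315, 0.1845, 0.1558]
eef_rot: [179.9, 0.1, 177.5]
contact_force: [1.0, -0.1, -0.5]
gripper_width: 0.0598
gripper_force: 0.0
```

move_arm(targets=[[[0,0,3],[0,0,0]],[[0,0,6],[0,0,0]],[[0,0,6],[0,0,0]],[[0,0,6],[0,0,0]],[[0,0,6],[0,0,0]]])

```text
time_s: 6.42
tcp_pos: [0.5333, 0.1827, 0.0981]
eef_rot: [179.9, 0.1, 177.4]
contact_force: [0.1, 0.2, 0.2]
gripper_width: 0.06
gripper_force: 0.0
```

Run:
```python
from h import *
c=cap("wrist"); cv2.imwrite("pics/w3.png",c["image"])
axis_of("loose_bone","wrist",.015,(.525,.18),c)
axis_of("loose_bone","side",.015,(.525,.18))
s=r.get_state();print(s["time_s"],s["tcp_pos"],s["eef_rot"],s["gripper_width"],s["joints"])
```

```text
wrist loose_bone 0.96 mid [0.5322 0.182 ] len 0.2185 yaw -2.86
side loose_bone 0.55 mid [0.5342 0.1765] len 0.2191 yaw -2.2
6.625 [0.53276628 0.18246214 0.09733795] [1.79952640e+02 5.85979436e-02 1.77348667e+02] 0.05992216113190265 [ 3.88203648e+01  1.68861952e+01 -2.32910728e+01  4.35076138e-03
 -4.97474616e+01 -1.31474482e+02]
```

View pics/w3.png

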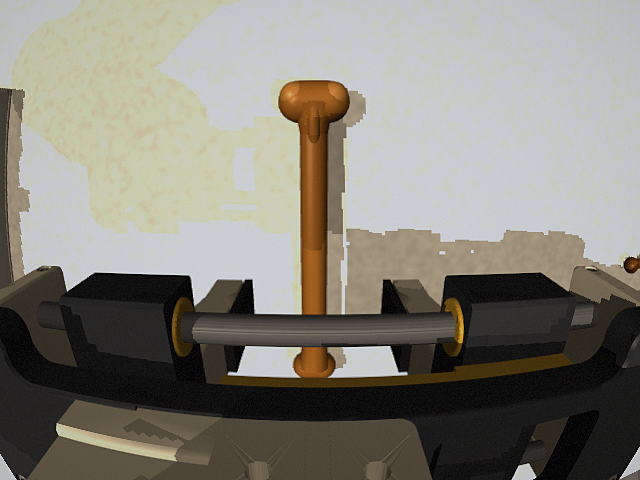

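The bone runs between the open pads and is centred along the shaft (column 315). Next is the descent and grip.

move_arm(targets=[[[0,0,3],[0,0,0]],[[0,0,6],[0,0,0]],[[0,0,8],[0,0,0]],[[0,0,9.2],[0,0,0]],[[0,0,9.2],[0,0,0]]])

```text
time_s: 7.25
tcp_pos: [0.5322, 0.1821, 0.0041]
eef_rot: [-180.0, -0.1, 177.4]
contact_force: [0.1, -0.1, -0.3]
gripper_width: 0.06
gripper_force: 0.0
```

move_arm(targets=[[[0,0,0],[0,0,0]],[[0,0,0],[0,0,0]],[[0,0,0],[0,0,0]],[[0,0,0],[0,0,0]],[[0,0,0],[0,0,0]]], jaw=0.5, squeeze=30)

```text
time_s: 7.88
tcp_pos: [0.5325, 0.1823, 0.0047]
eef_rot: [-180.0, 0.0, 177.4]
contact_force: [-0.9, 1.1, 0.8]
gripper_width: 0.0173
gripper_force: 30.0
```

move_arm(targets=[[[0,0,-1],[0,0,0]],[[0,0,-4],[0,0,0]],[[0,0,-8],[0,0,0]],[[0,0,-12],[0,0,0]],[[0,0,-15],[0,0,0]]])

```text
time_s: 8.5
tcp_pos: [0.5326, 0.1824, 0.157]
eef_rot: [179.9, 0.1, 177.4]
contact_force: [0.7, -0.5, -1.7]
gripper_width: 0.0166
gripper_force: 30.0
```

Run:
```python
from h import *
s=r.get_state();print(s["time_s"],s["tcp_pos"],s["eef_rot"],s["gripper_width"],s["gripper_force"])
z=s["tcp_pos"][2]+.01
axis_of("loose_bone","wrist",z,(.525,.18));axis_of("loose_bone","side",z,(.525,.18));axis_of("loose_bone","scene",z,(.525,.18))
```

```text
8.5 [0.53262801 0.18244358 0.15704265] [1.79934209e+02 8.11169692e-02 1.77355757e+02] 0.016634956764156376 29.991137087345123
wrist loose_bone 0.86 mid [0.4971 0.1855] len 0.1481 yaw -2.38
side loose_bone 0.57 mid [0.5371 0.1785] len 0.218 yaw -1.19
scene loose_bone 0.48 mid [0.5551 0.182 ] len 0.1948 yaw -3.53
```

move_arm(targets=[[[-0.5,-3,-3],[0,0,0.0]],[[-1.5,-7,-7],[0,0,0.02]],[[-3,-12,-11],[0,0,0.05]],[[-4,-17,-15],[0,0,0.09]],[[-5,-22,-16],[0,0,0.12]]])

```text
time_s: 9.43
tcp_pos: [0.5729, -0.0411, 0.3161]
eef_rot: [180.0, 0.1, 170.5]
contact_force: [1.6, -0.9, -1.9]
gripper_width: 0.0171
gripper_force: 30.0
```

move_arm(targets=[[[-1,-5,0],[0,0,0.01]],[[-2,-10,0],[0,0,0.02]],[[-3,-15,0],[0,0,0.03]],[[-4,-19,0],[0,0,0.04]],[[-4.2,-20.5,0],[0,0,0.04]]])

```text
time_s: 10.05
tcp_pos: [0.5791, -0.2509, 0.3124]
eef_rot: [-180.0, -0.2, 168.0]
contact_force: [0.2, 0.5, -0.9]
gripper_width: 0.0172
gripper_force: 30.0
```

Run:
```python
from h import *
for _ in range(4): cap("side")
look("wrist",["empty_cradles","full_cradles","bar","carrier","packed_bone_mid"],"w4")
c=cap("wrist");axis_of("packed_bone_mid","wrist",.05,(.514,-.144),c)
s=r.get_state();print(s["time_s"],s["tcp_pos"],s["eef_rot"],s["gripper_width"],s["gripper_force"])
```

```text
wrist empty_cradles 0.71 (253, 128) [ 0.481 -0.3    0.05 ]
wrist full_cradles 0.77 (392, 128) [ 0.513 -0.146  0.05 ]
wrist packed_bone_mid 0.75 (397, 128) [ 0.514 -0.141  0.05 ]
wrist packed_bone_mid 0.25 (392, 130) [ 0.515 -0.147  0.05 ]
wrist packed_bone_mid 0.96 mid [ 0.5177 -0.1445] len 0.2192 yaw -11.8
10.65 [ 0.57984861 -0.2483286   0.31477869] [1.79996387e+02 2.00766295e-02 1.68230763e+02] 0.017249186507156507 29.990804493427277
```

View pics/w4.png

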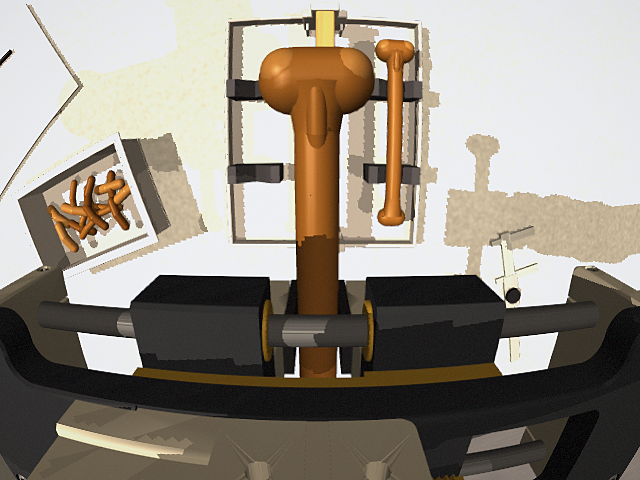

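The carrier is now square in the picture, with rim corners near (228,19), (424,22), (421,243) and (229,243). The empty cradles are at (254,89) and (256,173), the partner is seated at (396,130), and the held bone is straight along column 317.

```bash
python3 - <<'E'
from h import *
c=cap("wrist"); g=c["image"]
P=np.array([onz(*ray(c,p,True),.025)[:2] for p in[(228,19),(424,22),(421,243),(229,243)]])
print(P.round(4),P.mean(0).round(4),[np.linalg.norm(P[i]-P[i-1]).round(4) for i in range(4)])
for a,b in[(2,1),(3,0),(2,3),(1,0)]: d=P[a]-P[b]; print(np.degrees(np.arctan2(d[1],d[0])).round(2))
# dark foam edges: columns left of the notch & rows of each cradle
k=cv2.cvtColor(g,cv2.COLOR_BGR2GRAY)
for x in(240,250,272): print("col",x,k[60:200:1,x].tolist())
for y in(85,90,170,176): print("row",y,k[y,222:300].tolist())
E
python3 -c "
import cv2
g=cv2.imread('pics/w4.png')[5:255,215:440];cv2.imwrite('pics/w4c.png',cv2.resize(g,None,fx=2.35,fy=2.35,interpolation=2))"
```

```text
[[ 0.3359 -0.3068]
 [ 0.3866 -0.0723]
 [ 0.6633 -0.1276]
 [ 0.6129 -0.3687]] [ 0.4996 -0.2188] [np.float64(0.2838), np.float64(0.24), np.float64(0.2822), np.float64(0.2463)]
-11.3
-12.59
78.2
77.8
col 240 [137, 136, 139, 140, 140, 136, 139, 137, 133, 136, 137, 137, 138, 138, 141, 138, 136, 142, 117, 20, 36, 39, 40, 38, 42, 40, 43, 37, 41, 40, 39, 36, 40, 42, 42, 34, 12, 16, 13, 26, 101, 141, 134, 130, 137, 138, 136, 138, 138, 139, 138, 137, 137, 134, 139, 138, 138, 135, 135, 134, 131, 132, 137, 138, 138, 138, 134, 133, 134, 132, 136, 137, 136, 141, 139, 138, 138, 134, 136, 135, 138, 139, 137, 137, 132, 132, 132, 135, 137, 138, 136, 139, 138, 139, 137, 137, 136, 139, 139, 139, 142, 145, 148, 6, 19, 39, 41, 39, 37, 41, 37, 39, 41, 39, 39, 42, 48, 52, 54, 50, 46, 40, 113, 199, 187, 183, 183, 181, 182, 181, 183, 182, 181, 182, 183, 182, 182, 183, 182, 183]
col 250 [235, 234, 235, 235, 235, 235, 235, 236, 236, 236, 235, 236, 234, 235, 235, 236, 235, 237, 250, 192, 40, 32, 36, 34, 36, 44, 38, 44, 39, 41, 41, 38, 42, 42, 41, 37, 26, 9, 5, 59, 129, 186, 243, 239, 237, 236, 237, 236, 236, 236
[... 1782 characters left out ...]
 97, 95, 96, 103]
row 170 [237, 238, 241, 219, 226, 183, 73, 86, 89, 90, 91, 87, 92, 82, 46, 24, 35, 35, 37, 39, 36, 44, 36, 39, 42, 38, 40, 41, 40, 39, 37, 39, 35, 45, 62, 68, 69, 67, 71, 67, 69, 67, 69, 75, 73, 71, 69, 72, 84, 95, 97, 93, 93, 93, 97, 95, 94, 56, 17, 19, 5, 92, 176, 189, 188, 189, 169, 134, 141, 140, 142, 146, 105, 79, 92, 98, 104, 107]
row 176 [237, 236, 237, 239, 249, 185, 104, 98, 101, 100, 103, 100, 103, 96, 69, 52, 52, 46, 48, 55, 56, 53, 53, 49, 50, 51, 49, 51, 52, 53, 53, 44, 34, 48, 66, 71, 70, 65, 68, 70, 67, 70, 68, 69, 70, 73, 71, 71, 79, 91, 96, 95, 94, 92, 94, 95, 94, 79, 14, 15, 2, 83, 181, 190, 187, 169, 144, 137, 140, 138, 144, 144, 97, 80, 90, 98, 103, 104]
```

View pics/w4c.png

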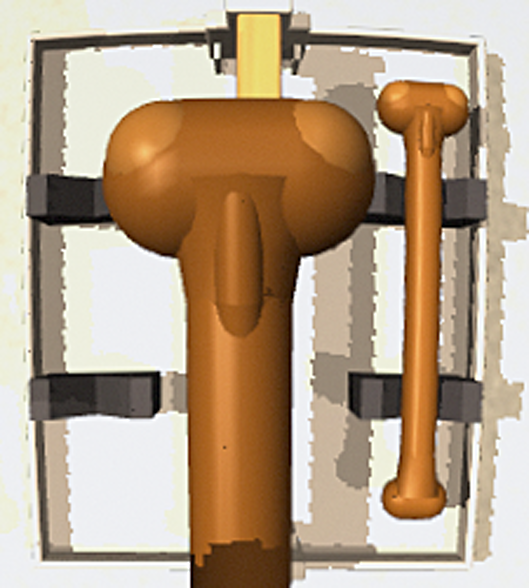

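Run:
```python
from h import *
c=cap("wrist");w=np.radians(-11.9);X=np.array([np.cos(w),np.sin(w)]);N=np.array([-X[1],X[0]])
print(ray(c,(320,240),True)[0].round(3))
def f(name,p,z):
    q=onz(*ray(c,p,True),z)[:2]; print(name,q.round(4),"x",(q@X).round(4),"n",(q@N).round(4))
f("L edge near",(255,173),.057);f("bottom near",(270.5,173),.037);f("R edge near",(279.5,173),.057)
f("L edge far",(255,88),.057)
f("near cradle top, -x edge",(250,163),.057);f("near cradle top, +x edge",(250,176),.057);f("near cradle foot +x",(250,181),.005)
f("far cradle -x edge",(245,79.5),.057);f("far cradle +x edge",(245,96),.057)
f("bar top end L",(316,44),.084);f("bar top end R",(334,44),.084)
s=r.get_state();q=np.array(s["tcp_pos"])[:2];print("tcp x",q@X,"n",q@N)
```

```text
[ 0.509 -0.232  0.473]
L edge near [ 0.5321 -0.3084] x 0.5843 n -0.1921
bottom near [ 0.5373 -0.294 ] x 0.5864 n -0.1769
R edge near [ 0.5382 -0.2813] x 0.5847 n -0.1642
L edge far [ 0.438  -0.2875] x 0.4879 n -0.191
near cradle top, -x edge [ 0.5197 -0.3114] x 0.5728 n -0.1975
near cradle top, +x edge [ 0.5341 -0.3148] x 0.5876 n -0.1979
near cradle foot +x [ 0.5435 -0.3267] x 0.5992 n -0.2076
far cradle -x edge [ 0.4255 -0.2965] x 0.4775 n -0.2024
far cradle +x edge [ 0.4442 -0.3004] x 0.4966 n -0.2023
bar top end L [ 0.4102 -0.2126] x 0.4452 n -0.1235
bar top end R [ 0.4138 -0.1944] x 0.445 n -0.1049
tcp x 0.6185696948214039 n -0.12367981804866736
```

The shading across the empty foam reads flat, slope, slope, flat. That puts the notch bottom near column 254.7, which matches the networks. The target for the bone is about (0.483,-0.301), so I'll move over it.

move_arm(targets=[[[3,-2.5,2],[0,0,0]],[[6,-5,5],[0,0,0]],[[8,-7,9],[0,0,0]],[[8.4,-7.1,13],[0,0,0]],[[8.4,-7.1,16],[0,0,0]]])

```text
time_s: 11.38
tcp_pos: [0.482, -0.3013, 0.1533]
eef_rot: [180.0, -0.0, 168.1]
contact_force: [0.7, 0.3, -0.9]
gripper_width: 0.0171
gripper_force: 30.0
```

Run:
```python
from h import *
for _ in range(3): cap("scene")
c=cap("wrist");cv2.imwrite("pics/w5.png",cv2.resize(c["image"][0:420,100:560],None,fx=1.4,fy=1.4))
s=r.get_state();print(s["time_s"],s["tcp_pos"],s["eef_rot"],s["gripper_width"],s["contact_force"])
z=s["tcp_pos"][2]+.01
for n in["scene","side"]:
    c=cap(n); axis_of("loose_bone",n,z,(.483,-.30),c); axis_of("packed_bone_mid",n,.05,(.514,-.144),c)
```

```text
11.575 [ 0.48325833 -0.3013957   0.15514553] [-1.79970938e+02 -1.37967871e-02  1.68206291e+02] 0.016939522749524243 [ 0.52327111  0.19980233 -1.01949903]
scene packed_bone_mid 0.6 mid [ 0.5225 -0.1458] len 0.2296 yaw -11.41
side loose_bone 0.89 mid [ 0.4838 -0.3147] len 0.2237 yaw -12.56
```

View pics/w5.png

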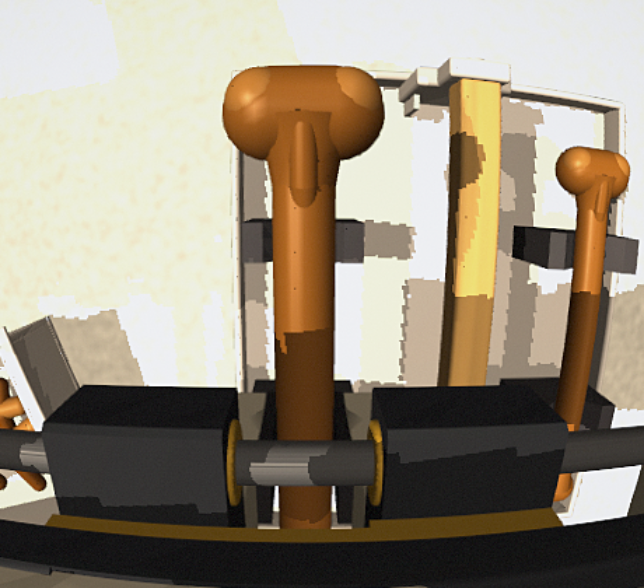

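The held bone (column 303) sits centred over the far empty cradle (245 to 363), and the bar and partner are well clear. Lowering now.

move_arm(targets=[[[0,0,3],[0,0,0]],[[0,0,6],[0,0,0]],[[0,0,8.5],[0,0,0]],[[0,0,10],[0,0,0]],[[0,0,10.7],[0,0,0]]])

```text
time_s: 12.5
tcp_pos: [0.4831, -0.3012, 0.0473]
eef_rot: [-180.0, -0.0, 168.2]
contact_force: [-0.0, 0.4, -1.2]
gripper_width: 0.0172
gripper_force: 30.0
```

move_arm(targets=[[[0,0,0.3],[0,0,0]],[[0,0,0.5],[0,0,0]],[[0,0,0.6],[0,0,0]],[[0,0,0.7],[0,0,0]],[[0,0,0.7],[0,0,0]]])

```text
time_s: 13.12
tcp_pos: [0.4832, -0.3013, 0.0409]
eef_rot: [-180.0, 0.0, 168.2]
contact_force: [-0.1, -0.4, 0.1]
gripper_width: 0.0171
gripper_force: 30.0
```

move_arm(targets=[[[0,0,0.1],[0,0,0]],[[0,0,0.1],[0,0,0]],[[0,0,0.1],[0,0,0]]])

```text
time_s: 13.5
tcp_pos: [0.4833, -0.3017, 0.0403]
eef_rot: [-180.0, 0.1, 168.2]
contact_force: [-2.2, -3.3, 5.1]
gripper_width: 0.0169
gripper_force: 30.0
```

move_arm(targets=[[[0,0,0],[0,0,0]],[[0,0,0],[0,0,0]],[[0,0,0],[0,0,0]]], jaw=3.5)

```text
time_s: 13.88
tcp_pos: [0.483, -0.301, 0.0394]
eef_rot: [180.0, -0.0, 168.2]
contact_force: [-0.0, -0.4, -0.3]
gripper_width: 0.0343
gripper_force: 0.0
```

move_arm(targets=[[[0,0,-2],[0,0,0]],[[0,0,-5],[0,0,0]],[[0,0,-9],[0,0,0]],[[0,0,-12],[0,0,0]],[[0,0,-12],[0,0,0]]])

```text
time_s: 14.5
tcp_pos: [0.4845, -0.3016, 0.1622]
eef_rot: [-180.0, 0.3, 168.2]
contact_force: [-0.3, -1.1, -0.6]
gripper_width: 0.0353
gripper_force: 0.0
```

move_arm(targets=[[[-3,3,-3],[0,0,0]],[[-6,6,-7],[0,0,0]],[[-8,8,-11],[0,0,0]],[[-8,8,-14],[0,0,0]],[[-8,8,-14],[0,0,0]]], jaw=6.0)

```text
time_s: 15.12
tcp_pos: [0.5789, -0.2391, 0.3011]
eef_rot: [180.0, 0.2, 168.2]
contact_force: [0.1, 0.1, -0.9]
gripper_width: 0.0601
gripper_force: 0.0
```

```bash
python3 - <<'E'
from h import *
for _ in range(3): cap("scene")
look("wrist",["empty_cradles","full_cradles","bar","carrier"],"w6")
c=cap("wrist");axis_of("loose_bone","wrist",.05,(.483,-.30),c);axis_of("packed_bone_mid","wrist",.05,(.514,-.144),c)
s=r.get_state();print(s["time_s"],s["tcp_pos"],s["eef_rot"],s["gripper_width"],s["contact_force"])
E
python3 -c "
import cv2
g=cv2.imread('pics/w6.png')[0:280,150:510];cv2.imwrite('pics/w6c.png',cv2.resize(g,None,fx=2.1,fy=2.1,interpolation=2))"
```

```text
wrist empty_cradles 0.96 (244, 134) [ 0.483 -0.299  0.05 ]
wrist full_cradles 0.72 (386, 134) [ 0.515 -0.147  0.05 ]
wrist bar 0.59 (316, 129) [ 0.496 -0.222  0.073]
wrist carrier 0.77 (316, 137) [ 0.503 -0.223  0.   ]
wrist carrier 0.68 (319, 130) [ 0.496 -0.218  0.   ]
wrist loose_bone 0.97 mid [ 0.4837 -0.3006] len 0.2188 yaw -12.01
wrist packed_bone_mid 0.76 mid [ 0.5181 -0.1444] len 0.2203 yaw -12.19
15.675 [ 0.57754537 -0.2393273   0.29928544] [-1.79999321e+02 -2.43576776e-02  1.68177733e+02] 0.05996665480930939 [-0.2750563  -0.57998898  0.21933973]
```

View pics/w6c.png

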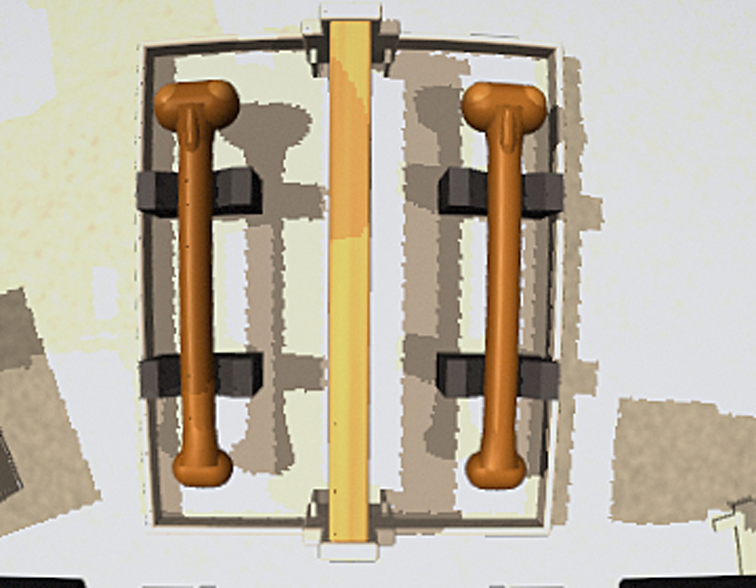

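Both bones lie across their notches (loose at crop x 195, partner at 503). The bar runs along crop x 350 from y 20 to 543.

Run:
```python
from h import *
c=cap("wrist");a,b=[onz(*ray(c,p,True),.084) for p in[(316.7,9.5),(316.2,258.6)]]
m=(a+b)/2;print(a.round(4),b.round(4),m.round(4),np.linalg.norm(a-b),np.degrees(np.arctan2(*(b-a)[1::-1])))
s=r.get_state();t=np.array(s["tcp_pos"]);R=Rn.from_euler("xyz",s["eef_rot"],degrees=True).as_matrix()
for q in(m[:2],(.500,-.2225)): print((R.T@(np.array([*q,.054])-t)*100).round(2))
# heights by triangulation of the bar point
for i in range(1):
    rs=[]
    for n in["wrist","side","scene"]:
        c=cap(n);p=pinpoint("bar",n)
        if p: v,u=p[0]["location"];rs.append(ray(c,(u,v),n=="wrist"));print(n,p[0]["score"])
    x,e=tri(rs);print(x.round(4),np.round(e,4))
```

```text
[ 0.3746 -0.1956  0.084 ] [ 0.6289 -0.2495  0.084 ] [ 0.5018 -0.2226  0.084 ] 0.2599297848714146 -11.970152504387714
[ 7.76  0.09 24.54]
[ 7.93  0.06 24.54]
wrist 0.61
side 0.73
scene 0.72
[ 0.5078 -0.1876  0.0683] [0.0355 0.0172 0.0463]
```

Backprojecting the bar at 84 mm gives a length of 259.9 mm, which confirms both its height and centre.

move_arm(targets=[[[3,0,4],[0,0,0]],[[6,0.1,9],[0,0,0]],[[7.8,0.1,13],[0,0,0]],[[7.8,0.1,16],[0,0,0]],[[7.8,0.1,18],[0,0,0]]])

```text
time_s: 16.65
tcp_pos: [0.5009, -0.2222, 0.1184]
eef_rot: [-180.0, -0.1, 168.2]
contact_force: [1.0, -1.8, 0.4]
gripper_width: 0.0601
gripper_force: 0.0
```

move_arm(targets=[[[0,0,2],[0,0,0]],[[0,0,4],[0,0,0]],[[0,0,6],[0,0,0]],[[0,0,6.5],[0,0,0]],[[0,0,6.5],[0,0,0]]])

```text
time_s: 17.27
tcp_pos: [0.5017, -0.2224, 0.0547]
eef_rot: [-180.0, -0.0, 168.2]
contact_force: [0.1, -0.2, 0.4]
gripper_width: 0.0602
gripper_force: 0.0
```

move_arm(targets=[[[0,0,0],[0,0,0]],[[0,0,0],[0,0,0]],[[0,0,0],[0,0,0]],[[0,0,0],[0,0,0]],[[0,0,0],[0,0,0]]], jaw=1.0, squeeze=55)

```text
time_s: 17.9
tcp_pos: [0.5015, -0.2226, 0.0547]
eef_rot: [-180.0, 0.0, 168.2]
contact_force: [-0.8, -3.0, 1.1]
gripper_width: 0.0195
gripper_force: 55.0
```

Gripped at 19.5 mm, the bar's width. I'll lift gently.

move_arm(targets=[[[0,0,-0.2],[0,0,0]],[[0,0,-0.6],[0,0,0]],[[0,0,-1.2],[0,0,0]],[[0,0,-2],[0,0,0]],[[0,0,-3],[0,0,0]]])

```text
time_s: 18.52
tcp_pos: [0.5014, -0.2223, 0.0852]
eef_rot: [180.0, -0.0, 168.2]
contact_force: [-0.1, -0.3, -6.5]
gripper_width: 0.0196
gripper_force: 55.0
```

move_arm(targets=[[[0,0,-1.2],[0,0,0]],[[0,0,-2.6],[0,0,0]],[[0,0,-4],[0,0,0]],[[0,0,-5.3],[0,0,0]],[[0,0,-6.3],[0,0,0]]])

```text
time_s: 19.15
tcp_pos: [0.5017, -0.2223, 0.1486]
eef_rot: [180.0, 0.0, 168.2]
contact_force: [-0.2, -0.0, -6.5]
gripper_width: 0.0195
gripper_force: 55.0
```

move_arm(targets=[[[0,0,-0.5],[0,0,0]],[[0,0,-0.8],[0,0,0]],[[0,0,-0.9],[0,0,0]],[[0,0,-0.9],[0,0,0]],[[0,0,-0.9],[0,0,0]]])

```text
time_s: 19.77
tcp_pos: [0.5013, -0.2223, 0.1562]
eef_rot: [-180.0, -0.0, 168.2]
contact_force: [0.1, -0.5, -7.0]
gripper_width: 0.0193
gripper_force: 55.0
```

move_arm(targets=[[[0,0,0],[0,0,0]],[[0,0,0],[0,0,0]],[[0,0,0],[0,0,0]],[[0,0,0],[0,0,0]],[[0,0,0],[0,0,0]]])

```text
time_s: 20.4
tcp_pos: [0.5015, -0.2223, 0.1566]
eef_rot: [-180.0, 0.0, 168.2]
contact_force: [-0.5, 0.4, -6.0]
gripper_width: 0.0197
gripper_force: 55.0
```

Run:
```python
from h import *
s=r.get_state();print(s["time_s"],s["tcp_pos"],s["eef_rot"],s["gripper_width"],s["contact_force"],s["moment"])
a=cap("side")["image"][120:310,260:480];b=cap("wrist")["image"][0:400,80:560]
a=cv2.resize(a,(380,328),interpolation=2);b=cv2.resize(b,(394,328))
cv2.imwrite("pics/f.png",np.hstack([a,b]))
```

```text
20.4 [ 0.50150839 -0.22231185  0.15657036] [-1.79999921e+02  5.54502891e-04  1.68184538e+02] 0.019747454533692817 [-0.47580136  0.35961934 -6.00563435] [ 0.01763613 -0.01546051 -0.05005739]
```

View pics/f.png

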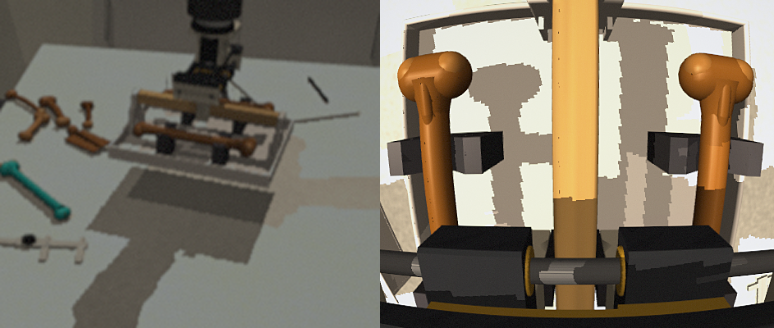

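The carrier hangs level and clear of the table (shadow below it), both bones are in their notches, and the full 6 N weight is in the fingers with almost no moment. Handing in.

```bash
python3 -c "
from plant import r
print(r.close_job())"
```

```text
the job is handed in; nothing more can be done
None
```

I laid the loose bone across the empty cradles, lifted the carrier about 10 cm by the middle of its bar, and handed the job in at about 20 s with it hanging still and level with both bones in place; the hand-in returned no verdict.

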